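Press the brass stud home in a carved handle blank

ROBOT

A 6-joint arm with a two-finger parallel gripper is mounted at the origin on the work surface. World frame = base frame: x ahead of the robot, y to its left, z up, the work surface at z = 0. Lengths are in mm, angles in rad, forces in N, time in s.
With the tool pointing down it reaches from about 300 to 775 mm from the base axis. Payload 14.6 kg.
Tool frame: the origin (TCP) lies between the finger pads; the fingertips stand 25 mm ahead of it and the grasp point (between the pads) lies 6 mm ahead of it; z points along the fingers, y is the line along which they close (so a half turn about z gives the same grasp; the last joint's range is limited). The gripper opens to 94 mm and grips with 3 to 60 N. Pads are 16 mm wide; open, the fingers measure 119 mm over their backs; the gripper's body (75 mm by 177 mm) begins 78 mm behind the grasp point.
Start: joints at [-1.376, 0.3, 1.521, -0, 1.321, -0.067], TCP at [142.344, -531.251, 230.446] pointing down, gripper open.
Joint ranges: [-3.03, 3.03], [-0.79, 2.21], [0.23, 2.52], [-1.04, 4.18], [0, 3.07], [-2.55, 2.55]. Speed limits (rad/s): [2.22, 2.22, 2.57, 3.14, 3.14, 3.14].

INTERFACE

Orientations are given as [roll, pitch, yaw] about the fixed x, y, z axes, in that order (R = Rz(yaw) Ry(pitch) Rx(roll)).
In Python, from cell import manip gives the robot as it stands. The module is installed in compiled form; this text tells all that it offers.
- The arm moves only by the tool step_arm, never from a script. Its argument "series" is one flat list of numbers, 5 for each row, row after row: the shift along the world's x, y, z in mm, then the turn about the world's z in rad, then the closure, from 0 (fully open) to 1 (shut). In form: [dx, dy, dz, spin, jaw, dx, dy, dz, spin, jaw, ...]. A call has 1 to 20 rows; each row shifts and turns the commanded pose from where the row before left it; what a row does not reach is not made up. A row lasts 1/8 s, in which the tool goes at most 62.5 mm and 10.7 degrees, less where a joint would pass 70% of its speed; a pose out of reach is approached as far as the arm can. A call is refused whole if a number of a shift passes 62.5 or a number of a turn 0.188, either way. A call with a gripper value outside its range is refused whole. The fingers move at their own pace and stop on an object; "squeeze" is the grip in N (left out, the last holds). Time passes only in rows, so rows that do not move let the fingers close. It gives the time, the measured TCP pose, the force, the opening and the grip force at its end, in the units of the state.
- manip.read_state(): the state, without advancing time (a new reading comes with each control period).
- manip.camera(name): name is "side" or "top" or "wrist"; returns (picture, depth): 400x640x3 uint8, blue, green, red; 400x640 float32, mm along the optical axis (not along the pixel's ray), 0 where there is no reading.
- manip.camera_info(name): a dict with "fovy" (degrees; the focal length in pixels is half the picture's height over the tangent of half this angle, whatever the lens; pixels are square), "cx", "cy" (the principal point, pixels), "eye" and "orientation" of the camera in the world. Camera axes: x right, y down, z forward; pixel columns grow to the right and rows downward; lengths in mm; the calibration is good to about 2 mm. A picture is of the moment at which its call begins: read the wrist's pose just before it. camera_info takes no time and is no camera call; for the wrist camera it gives the pose at the moment of the call.
- manip.sign_off(): hands the job in; it is judged then, once.
The state is a dict: "clock": time; "joints": joint angles; "qd": joint speeds; "effort": joint torques, N m; "eef_pos": TCP position; "eef_rot": TCP orientation; "wrist_force": force on the tool from outside, world axes, zero at the start; "moment": the same for the moment, N m; "finger_gap": finger opening in mm; "finger_force": force on a finger pad.
Only numpy, scipy, OpenCV 4.12 (cv2) and the standard library are available. Lean on these libraries where they do the work, as an engineer would, in place of code of your own. Each camera call takes 0.05 s, during which the arm holds its last target. There are 200 camera calls.

TASK

Lay the wooden handle blank flat on the bed of the green bench press, straight, with its stud end up against the back stop so that the brass stud is under the ram. Then work the red-gripped lever down until the stud is pressed flush with the wood and the ram bears firmly on it for about half a second, without leaning so hard that the wood is crushed, and ease the lever back up to its rest with your hand on it (never let it fly back). Leave the blank lying in the press, and leave the black bottle, the jar and the sharpening stone where they stand.

Things in the scene. Friction and masses are not known exactly. Their poses are not given: they have to be found in the camera images.
- press: Green bench press, fixed. Origin on the ram axis at bench height; x from its open front to the column behind, z up, lever on the -y side. Base x -100 to 120 mm, 130 wide, 20 thick; on it a steel bed, x -100 to 90, 80 wide, top 30 mm over the bench. The head (60 wide, x -30 to 105, 125 to 225 mm up) overhangs; in front of x = -30 all is open from above but the lever, whose arm lies at y = -74 mm.
- stop_face (a point): Foot of the back stop's front face, mid-width, at bed-top height (30 mm above the bench), 30 mm behind the ram axis. The stop is a fixed steel bar, 60 mm wide, 16 mm tall. Axes as the press.
- ram: Vertical steel ram, 20 x 20 mm, origin on its axis, 170 mm above the bench at rest; goes down 30 mm per rad of lever. A brass nose pad, 22 mm across, is screwed into its foot, how far differs and is not reported: at rest its underside is 44 to 52 mm above the bed, so where it lands must be felt. The stud moves at about 20 N; a firm press is 40 N or more at the nose; 250 N crushes the wood.
- lever_pivot (a point): The lever's pivot, its axis along the press's y, at x = 20 mm, 170 mm above the bench; the red grip is 180 mm from it. The return spring takes 2 to 3 N at the grip at first, about 6 N near the end; moving the stud adds about 4 N. A firm press is 15 to 25 N at the grip in all; about 50 N there, or running into the end at speed, crushes the wood.
- lever (a joint): Lever angle, rad: 0 at its upper rest stop (arm towards the press's -x, 35 degrees = 0.61 rad above level), growing as it swings down; hard stop at 1.3. The nose lands on the wood at 0.7 to 1.05. It does not stay down: let go, it flies back up; over 5 rad/s (0.9 m/s at the grip) counts as flying; let go within 10 mm of rest it does no harm.
- lever_grip (a point): Centre of the red cylindrical grip on the lever, 22 mm in diameter, 80 mm long, lying level along the press's y, at y = -120 mm of the press. At rest 273 mm above the bench. Can be pushed from above or pinched.
- blank: Loose pale wooden handle blank, 170 x 32 x 22 mm, about 0.1 kg, lying flat with the stud upward; dark bands at its ends. Origin: centre of its underside; x along its length towards the stud end, z up. Lying with its stud end against the back stop, the stud is under the ram.
- stud_top (a point): Centre of the top face of the brass stud, 14 mm in diameter, standing on the blank's centre line 55 mm from its middle (30 mm from the end face) and moving with the blank. It stands 7 to 11 mm proud of the wood at the start; flush, it is 22 mm above the blank's underside.
- bottle: Bystander: black drinks bottle, 70 mm across, 230 mm tall; origin at the centre of its underside. Leave alone.
- jar: Bystander: clear jar with a red lid, 68 mm across, 90 mm tall; origin at the centre of its underside. Leave alone.
- stone: Bystander: two-tone sharpening stone on a wooden base, 180 x 62 mm, 36 mm tall; origin at the centre of its underside. Leave alone.
Not all that is in view belongs to the job. Of the things shaped like the blank, the wooden one is meant.

How it is judged:
By the outcome, as a careful person would: the job done as asked, in the order asked, and still so for the second after the job is handed in, with the robot touching nothing.
It also fails if it takes over 72 s, if anything falls off the work surface, if the arm or the gripper's body presses on something with over 40 N, if the wrist force passes 120 N, or if a joint passes its speed limit or range.

## Working session

There is one attempt and no reset: what is moved stays moved. The work goes in short steps, Python scripts to look and compute and a tool call to move; the robot and the scene stay as the last step left them, time stands still between calls to the robot, and variables do not carry over. Pictures are saved under pics/ and viewed, at most 10 in all, crops included, and the job is handed in when it is done.

Besides the shell and the picture viewer there is one more tool, called after "Request:" in YAML: its name, and indented under it one key for each argument. step_arm: Moves the arm, as the interface text tells. Its arguments: {"type":"object","properties":{"series":{"type":"array"},"squeeze":{"type":"number"}},"required":["series"]}

```bash
mkdir -p pics
cat > h.py <<'E'
import numpy as np, cv2
from scipy.spatial.transform import Rotation as R
from cell import manip
def cam(n):
    i=manip.camera_info(n); p,d=manip.camera(n); return p,d,i
def K(i): f=200/np.tan(np.radians(i["fovy"])/2); return f,i["cx"],i["cy"]
def rot(i):
    o=np.array(i["orientation"],float)
    return o if o.shape==(3,3) else R.from_euler("xyz",o).as_matrix()
def pts(d,i):
    f,cx,cy=K(i); v,u=np.mgrid[:400,:640]
    c=np.stack([(u-cx)/f*d,(v-cy)/f*d,d],-1)
    return c@rot(i).T+np.array(i["eye"])
def plane(u,v,z,i):
    f,cx,cy=K(i); r=rot(i)@np.array([(u-cx)/f,(v-cy)/f,1]); e=np.array(i["eye"])
    return e+r*(z-e[2])/r[2]
E
python3 - <<'E'
from h import *
print(manip.read_state())
for n in("top","side"):
    p,d,i=cam(n); print(n,i); cv2.imwrite(f"pics/{n}0.png",p); np.save(f"{n}0.npy",d)
E
```

```text
{'clock': 0.0, 'joints': array([-1.37559179e+00,  3.00470205e-01,  1.52159001e+00, -8.20253055e-06,
        1.32074353e+00, -6.66073786e-02]), 'qd': array([-0.00139034, -0.00160594, -0.00037227,  0.00051503,  0.00197075,
       -0.0020397 ]), 'effort': array([ 9.23306798e-04, -5.31810522e+01, -3.52738094e+01,  7.09072757e-02,
        2.43613205e-02, -9.02736565e-05]), 'eef_pos': array([ 142.30016082, -531.01532619,  229.8830395 ]), 'eef_rot': array([-3.14038371e+00, -7.26811746e-05,  2.61813905e-01]), 'wrist_force': array([-0.67175927,  0.11101236,  0.38452618]), 'moment': array([-0.00618326,  0.03783636, -0.02428965]), 'finger_force': 0.0, 'finger_gap': 94.12222670553308}
top {'fovy': 51.9259779844205, 'cx': 319.5533260345515, 'cy': 198.7400199752537, 'eye': array([ 387.99287658,   -2.15166325, 1415.57962283]), 'orientation': array([-3.04920913e+00, -1.62920440e-03, -1.55878827e+00])}
side {'fovy': 48.16968991206178, 'cx': 320.6123914551579, 'cy': 202.0547512459491, 'eye': array([-143.40016679,  670.46607249, 1153.70655533]), 'orientation': array([-2.37696435,  0.01734289, -2.37538393])}
```

View pics/top0.png

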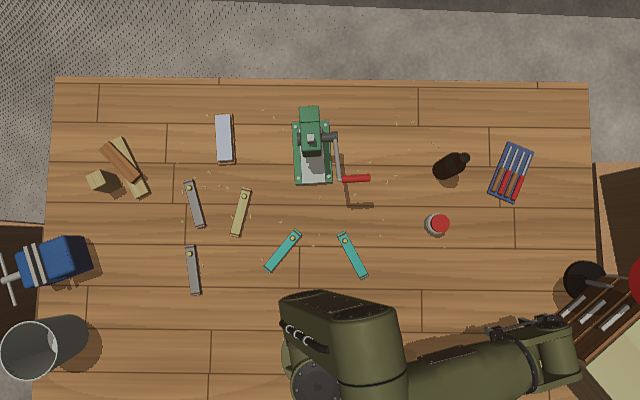

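View pics/side0.png

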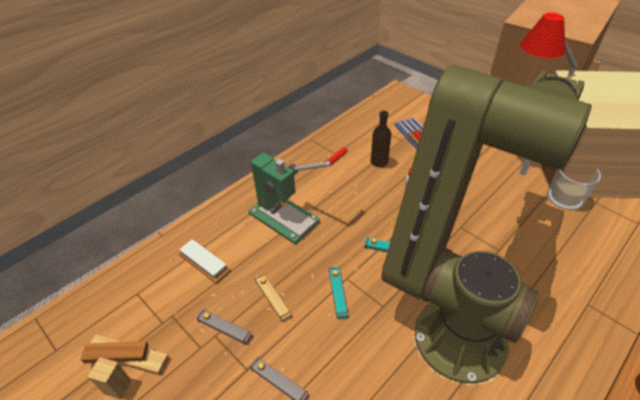

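The top view shows the pale blank at about (241,212) with its stud end up at (245,192). The press is at (312,150) with its open front towards the robot and the red grip at (356,178). The stone is at (225,138), the jar at (437,224) and the bottle at (450,165). The grey and teal bars are decoys.

Run:
```python
from h import *
p=cv2.imread("pics/top0.png"); d=np.load("top0.npy"); i=manip.camera_info("top"); P=pts(d,i)
hsv=cv2.cvtColor(p,cv2.COLOR_BGR2HSV)
def rep(n,m):
    q=P[m]; r=cv2.minAreaRect(q[:,:2].astype(np.float32)); print(n,m.sum(),"z",np.percentile(q[:,2],[5,50,95]).round(),"c",np.round(r[0],1),np.round(r[1],1),round(r[2],1)); print(cv2.boxPoints(r).round(0).tolist())
def box(u0,u1,v0,v1):
    m=np.zeros((400,640),bool); m[v0:v1,u0:u1]=1; return m
z=P[...,2]
print("hsv blank",hsv[212,241],hsv[225,237],"stud",hsv[192,245],"wood",hsv[215,265],"green",hsv[120,303],hsv[182,296],"bed",hsv[170,318])
rep("blank",box(225,258,182,242)&(z>12)&(z<40))
rep("stud",box(225,258,182,242)&(z>26)&(z<40))
rep("head",box(285,345,95,190)&(z>217)&(z<233))
rep("bed",box(285,345,95,195)&(z>26)&(z<36)&(hsv[...,1]<60))
rep("base",box(285,345,95,195)&(z>13)&(z<36))
H,S,V=cv2.split(hsv)
rep("red",box(335,380,165,190)&((H<8)|(H>172))&(S>150)&(z>200))
for n,b in dict(stone=box(205,245,105,170),jar=box(420,455,210,240),bottle=box(425,475,145,185)).items(): rep(n,b&(z>25))
```

```text
hsv blank [ 24  80 169] [ 24  80 168] stud [ 25  77 175] wood [ 15 125 135] green [ 67  83 139] [ 70  88 136] bed [ 16  30 111]
blank 477 z [15. 21. 27.] c [470.8 267.1] [ 33.3 169.6] 77.1
[[384.0, 270.0], [550.0, 232.0], [557.0, 264.0], [392.0, 302.0]]
stud 31 z [26. 28. 33.] c [473.8 266.8] [ 25.  153.2] 78.1
[[396.0, 270.0], [546.0, 239.0], [551.0, 263.0], [401.0, 295.0]]
head 863 z [220. 226. 231.] c [685.6  19. ] [191.6  95.8] 23.6
[[579.0, 25.0], [617.0, -63.0], [793.0, 13.0], [754.0, 101.0]]
bed 604 z [27. 30. 34.] c [673.4  26.4] [203.9 109.5] 4.3
[[568.0, 73.0], [576.0, -36.0], [779.0, -21.0], [771.0, 89.0]]
base 1484 z [15. 23. 33.] c [681.9  26.9] [221.3 129.9] 4.2
[[567.0, 84.0], [576.0, -46.0], [797.0, -30.0], [788.0, 100.0]]
red 209 z [275. 281. 286.] c [493.6 -51.2] [ 63.9 223.9] 49.1
[[388.0, -2.0], [557.0, -149.0], [599.0, -100.0], [430.0, 46.0]]
stone 731 z [29. 35. 40.] c [569.9 213.5] [550.2 125.4] 37.0
[[312.0, 98.0], [388.0, -2.0], [827.0, 329.0], [752.0, 429.0]]
jar 411 z [40. 88. 93.] c [ 430.6 -211.3] [ 66.9 421.6] 2.5
[[388.0, -2.0], [406.0, -423.0], [473.0, -420.0], [455.0, 1.0]]
bottle 679 z [ 42. 151. 231.] c [ 523.  -219.9] [ 69.2 510.2] 26.6
[[378.0, -7.0], [606.0, -463.0], [668.0, -433.0], [440.0, 24.0]]
```

Request:
step_arm:
  series: [32,47,0,0.177,0,32,47,0,0.177,0,32,47,0,0.177,0,32,47,0,0.177,0,32,47,0,0.177,0,32,47,0,0.177,0,6,48,0,0.177,0,6,48,0,0.177,0,6,48,0,0.177,0,6,48,0,0.177,0,6,48,0,0.177,0,6,48,0,0.177,0,6,48,0,0.177,0,6,48,0,0.177,0,6,48,0,0.177,0,6,49,0,0,0,5,49,0,0,0,0,0,0,0,0]

```text
clock: 2.35
eef_pos: [398.9, 282.8, 229.7]
eef_rot: [-3.141, -0.001, 2.92]
wrist_force: [-0.4, -0.1, 0.6]
finger_gap: 94.0
finger_force: 0.0
```

Run:
```python
from h import *
s=manip.read_state(); e=s["eef_pos"]; yaw=s["eef_rot"][2]
p,d,i=cam("wrist"); cv2.imwrite("pics/w1.png",p); np.save("w1.npy",d); P=pts(d,i); hsv=cv2.cvtColor(p,cv2.COLOR_BGR2HSV)
print(i)
m=(P[...,2]>12)&(P[...,2]<50)&(d>0)&(np.hypot(P[...,0]-471,P[...,1]-267)<110)&(hsv[...,0]>18)&(hsv[...,0]<32)
m=cv2.morphologyEx(m.astype(np.uint8),cv2.MORPH_OPEN,np.ones((3,3)))>0
r=cv2.minAreaRect(P[m][:,:2].astype(np.float32)); print("blank",m.sum(),r,np.percentile(P[m][:,2],[5,50,95]))
# gripper extents from fixed cams, in the tool axes
for n in("side","top"):
    p2,d2,i2=cam(n); Q=pts(d2,i2); cv2.imwrite(f"pics/{n}1.png",p2)
    q=(Q-e)[d2>0]; c,sn=np.cos(yaw),np.sin(yaw)
    a=np.c_[q[:,:2]@[c,sn],q[:,:2]@[-sn,c],q[:,2]]
    k=(abs(a[:,0])<110)&(abs(a[:,1])<130)
    for z0 in range(-20,260,20):
        b=a[k&(a[:,2]>z0)&(a[:,2]<z0+20)]
        if len(b)>3: print(n,z0,len(b),"x",b[:,0].min().round(),b[:,0].max().round(),"y",b[:,1].min().round(),b[:,1].max().round())
```

```text
{'fovy': 70.05702583319072, 'cx': 321.61779888317415, 'cy': 199.80915323988648, 'eye': array([319.81943681, 301.45197309, 382.9091445 ]), 'orientation': array([2.86176474e+00, 1.51911607e-03, 1.34914312e+00])}
blank 1986 ((470.21246337890625, 271.60638427734375), (27.318086624145508, 149.25729370117188), 77.01187896728516) [19.60687764 20.82788697 22.39106743]
side -20 64 x -8.0 13.0 y -58.0 60.0
side 0 70 x -8.0 13.0 y -58.0 61.0
side 20 62 x -6.0 12.0 y -58.0 60.0
side 40 24 x -6.0 12.0 y 49.0 61.0
side 60 50 x -6.0 36.0 y -79.0 81.0
side 80 410 x -26.0 38.0 y -85.0 87.0
side 100 860 x -34.0 37.0 y -87.0 89.0
side 120 106 x -0.0 26.0 y -16.0 42.0
side 140 64 x 2.0 36.0 y -35.0 38.0
side 160 168 x -6.0 39.0 y -36.0 26.0
side 200 59 x -7.0 72.0 y -55.0 58.0
side 220 332 x -5.0 110.0 y -64.0 62.0
side 240 520 x -57.0 110.0 y -65.0 68.0
top 80 31 x -35.0 -24.0 y -66.0 62.0
top 100 421 x -36.0 32.0 y -84.0 93.0
top 120 7 x -23.0 -13.0 y 40.0 62.0
top 140 14 x -35.0 32.0 y 27.0 45.0
top 160 46 x -33.0 36.0 y 9.0 45.0
top 180 19 x 9.0 31.0 y 18.0 37.0
top 200 16 x -19.0 55.0 y -2.0 67.0
top 220 76 x -59.0 68.0 y -1.0 104.0
top 240 248 x -66.0 70.0 y -52.0 124.0
```

View pics/w1.png

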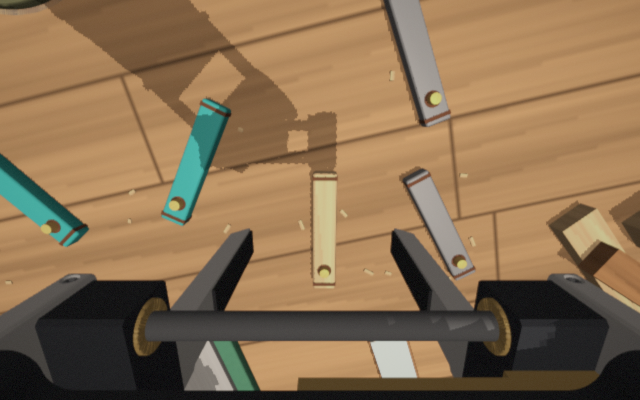

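View pics/side1.png

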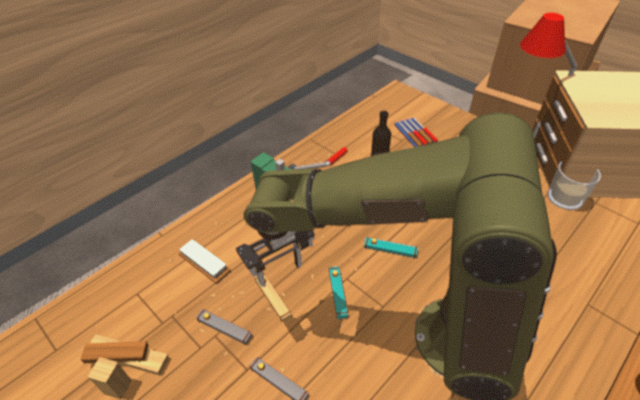

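The blank lies straight under the gripper, with its stud at (324,271) in the wrist view. I also need the wrist link's half-width across the forearm, to check it clears the lever.

Run:
```python
from h import *
s=manip.read_state(); e=s["eef_pos"]; q1=s["joints"][0]; c,sn=np.cos(q1),np.sin(q1)
for n in("side","top"):
    p2,d2,i2=cam(n); Q=pts(d2,i2); q=(Q-e)[d2>0]
    a=np.c_[q[:,:2]@[c,sn],q[:,:2]@[-sn,c],q[:,2]]
    k=(abs(a[:,0])<110)&(abs(a[:,1])<120)
    for z0 in range(180,340,20):
        b=a[k&(a[:,2]>z0)&(a[:,2]<z0+20)]
        if len(b)>3: print(n,z0,len(b),"fwd",b[:,0].min().round(),b[:,0].max().round(),"lat",b[:,1].min().round(),b[:,1].max().round())
p=cv2.imread("pics/top0.png"); d=np.load("top0.npy"); i=manip.camera_info("top"); P=pts(d,i)
H,S,V=cv2.split(cv2.cvtColor(p,cv2.COLOR_BGR2HSV))
m=(d>0)&((H<8)|(H>172))&(S>150)&(P[...,2]>200); m[:,:330]=0; m[:,385:]=0; m[:160]=0; m[195:]=0
r=cv2.minAreaRect(P[m][:,:2].astype(np.float32)); print("red",m.sum(),r,P[m][:,2].max())
c,sn=np.cos(.073),np.sin(.073); o=np.array([671.9,26.2])
A=(P[...,:2]-o); X=A@[c,sn]; Y=A@[-sn,c]; Z=P[...,2]
for a in(-110,-90,-70,-50):
    k=(d>0)&(abs(X-a)<8)&(Y<-50)&(Y>-110)&(Z>150); print(a,k.sum(),Y[k].min().round(),Y[k].max().round(),Z[k].round().max() )
k=(d>0)&(Z>217)&(Z<231)&(abs(Y)<50)&(abs(X)<130); r=cv2.minAreaRect(np.c_[X[k],Y[k]].astype(np.float32)); print("head in press",r)
```

```text
side 200 63 fwd -42.0 27.0 lat -42.0 60.0
side 220 326 fwd -98.0 36.0 lat -42.0 64.0
side 240 559 fwd -109.0 37.0 lat -43.0 63.0
side 260 1211 fwd -110.0 34.0 lat -53.0 63.0
side 280 935 fwd -110.0 17.0 lat -55.0 61.0
side 300 486 fwd -110.0 -57.0 lat -51.0 59.0
side 320 297 fwd -110.0 -80.0 lat -34.0 42.0
top 180 16 fwd -36.0 -31.0 lat -19.0 11.0
top 200 15 fwd -38.0 -33.0 lat -57.0 38.0
top 220 82 fwd -100.0 31.0 lat -63.0 39.0
top 240 248 fwd -103.0 37.0 lat -64.0 48.0
top 260 1106 fwd -109.0 36.0 lat -64.0 57.0
top 280 864 fwd -110.0 20.0 lat -62.0 55.0
top 300 645 fwd -110.0 -53.0 lat -58.0 53.0
top 320 404 fwd -110.0 -79.0 lat -43.0 39.0
red 207 ((553.138427734375, -102.40277099609375), (20.70566749572754, 76.88320922851562), 3.3833980560302734) 289.3273177782346
-110 28 -97.0 -67.0 279.0
-90 24 -81.0 -68.0 261.0
-70 25 -80.0 -67.0 248.0
-50 21 -79.0 -67.0 232.0
head in press ((37.22960662841797, 0.24954605102539062), (136.17025756835938, 59.77055740356445), 0.06096911430358887)
```

Request:
step_arm:
  series: [0,1,-50,0,0.3,0,1,-50,0,0.3,0,0,-50,0,0.3,0,0,-30,0,0.3,0,0,-15,0,0.3,0,0,-5.5,0,0.3,0,0,0,0,0.5,0,0,0,0,0.7,0,0,0,0,0.9,0,0,0,0,1,0,0,0,0,1,0,0,0,0,1]
  squeeze: 25

```text
clock: 4.1
eef_pos: [399.6, 282.9, 30.4]
eef_rot: [3.141, 0.001, 2.917]
wrist_force: [-1.4, -0.6, 6.6]
finger_gap: 31.8
finger_force: 24.8
```

Request:
step_arm:
  series: [0,0,20,0,1,0,0,40,0,1,0,0,60,0,1,8.8,-45,0,0,1,8.8,-45,0,0,1,8.8,-45,0,0.1,1,8.8,-45,0,0.1,1,8.8,-45,0,0.098,1,8.8,-45.7,0,0,1,0,0,0,0,1]

```text
clock: 5.35
eef_pos: [452.2, 9.8, 149.7]
eef_rot: [-3.141, -0.001, -3.072]
wrist_force: [0.3, 0.8, -0.6]
finger_gap: 31.7
finger_force: 24.9
```

```bash
cat > m.py <<'E'
from h import *
import sys
c,sn=np.cos(.073),np.sin(.073); o=np.array([671.9,26.2])
def topress(P):
    A=P[...,:2]-o; return np.stack([A@[c,sn],A@[-sn,c],P[...,2]],-1)
if __name__=="__main__":
    s=manip.read_state(); print("tcp press",topress(s["eef_pos"]).round(1),"yaw",s["eef_rot"][2],s["wrist_force"].round(1))
    for n in ("top","side","wrist"):
        p,d,i=cam(n); cv2.imwrite(f"pics/{n}_{sys.argv[1]}.png",p); T=topress(pts(d,i)); hsv=cv2.cvtColor(p,cv2.COLOR_BGR2HSV)
        zt=float(sys.argv[2])
        m=(d>0)&(T[...,2]>zt-8)&(T[...,2]<zt+14)&(abs(T[...,1])<40)&(T[...,0]>-320)&(T[...,0]<40)&(hsv[...,0]>18)&(hsv[...,0]<32)&(hsv[...,1]>50)&(hsv[...,2]>90)
        q=T[m]
        if len(q)>20:
            r=cv2.minAreaRect(q[:,:2].astype(np.float32)); print(n,m.sum(),[np.round(x,1) for x in r],"x",q[:,0].min().round(1),q[:,0].max().round(1),"z",np.percentile(q[:,2],[5,50,95]).round(1))
E
python3 m.py 2 142
```

```text
tcp press [-220.3   -0.3  149.7] yaw -3.071890777759025 [ 0.3  0.8 -0.6]
top 238 [array([-111.7,   -2.1]), array([94.4, 29.3]), np.float64(0.5)] x -158.8 -64.6 z [136.3 139.8 145. ]
side 37 [array([-74.2,  -5.1]), array([26.9, 91.1]), np.float64(59.3)] x -116.3 -31.3 z [134.8 140.  150.4]
wrist 3185 [array([-171.5,    2.1]), array([103.,  30.]), np.float64(1.0)] x -223.0 -120.2 z [138.7 139.7 140.8]
```

Request:
step_arm:
  series: [0,1,-30,0.003,1,0,1,-30,0,1,0,0,-25.5,0,1,0,0,0,0,1,17,1.2,0,0,1,17,1.2,0,0,1,17,1.2,0,0,1,17,1.2,0,0,1,10,0.8,0,0,1,0,0,0,0,1]

```text
clock: 6.75
eef_pos: [530.4, 20.0, 65.0]
eef_rot: [-3.142, 0.001, -3.065]
wrist_force: [-0.7, 0.0, -1.0]
finger_gap: 31.8
finger_force: 24.9
```

```bash
python3 m.py 3 54
```

```text
tcp press [-141.5    4.1   65. ] yaw -3.064788914660007 [-0.7  0.  -1. ]
wrist 2499 [array([-94.7,   5.7]), array([29.5, 99.4]), np.float64(89.3)] x -144.5 -44.8 z [53.7 54.7 55.7]
```

Request:
step_arm:
  series: [4,-0.5,-0.7,0,1,4,-0.5,-0.7,0,1,2,-0.3,0,0,1,1,0,0,0,1,1,0,0,0,1,0,0,0,0,1]

```text
clock: 7.65
eef_pos: [542.2, 18.4, 63.1]
eef_rot: [-3.142, 0.0, -3.065]
wrist_force: [-0.2, -0.5, -1.8]
finger_gap: 32.0
finger_force: 24.9
```

Request:
step_arm:
  series: [1,0.1,0,0,1,1,0.1,0,0,1,1,0.1,0,-0.003,1,0,0,0,0,1]

```text
clock: 8.15
eef_pos: [544.8, 18.7, 62.9]
eef_rot: [3.141, -0.001, -3.068]
wrist_force: [-4.5, -0.8, -0.6]
finger_gap: 31.5
finger_force: 25.0
```

Request:
step_arm:
  series: [0,0,-0.7,0,1,0,0,-0.7,0,1,0.5,0,0,0,1,0,0,0,0,1]

```text
clock: 8.65
eef_pos: [544.9, 18.7, 61.3]
eef_rot: [3.141, -0.002, -3.068]
wrist_force: [-8.4, 0.7, 0.1]
finger_gap: 31.7
finger_force: 25.0
```

Request:
step_arm:
  series: [0,0,-0.7,0,1,0,0,-0.7,0,1,0,0,0,0,1]

```text
clock: 9.02
eef_pos: [545.0, 18.8, 60.1]
eef_rot: [3.141, -0.002, -3.068]
wrist_force: [-9.2, 1.5, 2.4]
finger_gap: 31.7
finger_force: 25.0
```

Request:
step_arm:
  series: [0,0,0,0,0.6,0,0,0,0,0.5,0,0,0,0,0.4,0,0,0,0,0.4]

```text
clock: 9.52
eef_pos: [545.8, 18.6, 60.3]
eef_rot: [-3.142, 0.0, -3.068]
wrist_force: [-0.5, -0.1, 0.1]
finger_gap: 56.3
finger_force: 0.0
```

```bash
python3 m.py 4 52
```

```text
tcp press [-126.4    1.6   60.3] yaw -3.0684364865466556 [-0.5 -0.1  0.1]
wrist 2107 [array([-88.8,   2.4]), array([82. , 29.9]), np.float64(1.4)] x -129.7 -48.2 z [49.9 50.8 51.7]
```

View pics/wrist_4.png

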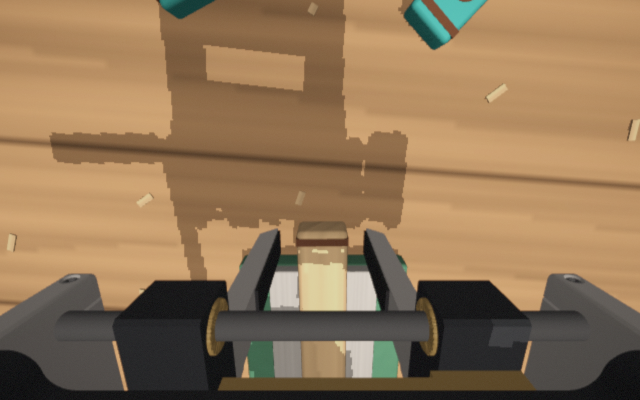

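The blank lies centrally on the bed, with its rear end at (322,225). The push against the stop was firm. Next I retract, rise, turn 90° and go above the red grip.

Request:
step_arm:
  series: [-12,-0.9,0,0,0.4,-26,-1.9,0,0,0.4,-33,-2.4,0,0,0.4,-33,-2.4,0,0,0.4,0,0,55,-0.1745,0.6,0,0,55,-0.1745,0.8,0,0,55,-0.1745,1,0,0,55,-0.1745,1,0,0,55,-0.1745,1,28,-29,0,-0.1745,1,28,-29,0,-0.1745,1,28,-29,0,-0.1745,1,28,-29,0,-0.1745,1,0,0,0,0,1]

```text
clock: 11.42
eef_pos: [553.9, -106.4, 333.9]
eef_rot: [-3.14, -0.001, 1.641]
wrist_force: [0.8, 0.7, -0.4]
finger_gap: 0.4
finger_force: 0.0
```

Run:
```python
from m import *
s=manip.read_state(); print("tcp press",topress(s["eef_pos"]).round(1),s["eef_rot"],s["joints"].round(2))
p,d,i=cam("side"); cv2.imwrite("pics/side5.png",p)
cv2.imwrite("pics/side5c.png",cv2.resize(p[120:280,200:400],None,fx=3.5,fy=3.5,interpolation=cv2.INTER_CUBIC))
T=topress(pts(d,i)); H,S,V=cv2.split(cv2.cvtColor(p,cv2.COLOR_BGR2HSV))
m=(d>0)&(H>18)&(H<32)&(S>50)&(V>90)&(abs(T[...,1])<35)&(T[...,0]>-200)&(T[...,0]<60)&(T[...,2]>44)&(T[...,2]<75); q=T[m]; print(m.sum(),cv2.minAreaRect(q[:,:2].astype(np.float32)),q.min(0),q.max(0))
```

```text
tcp press [-127.4 -123.6  333.9] [-3.13967721e+00 -5.30250594e-04  1.64085629e+00] [-0.25  0.28  1.31 -0.    1.55 -0.32]
110 ((-93.56315612792969, 1.4300918579101562), (70.50457763671875, 28.2862548828125), 3.6653544902801514) [-129.36724087  -14.5622744    44.39785468] [-58.63906334  15.5865259   55.79546283]
```

View pics/side5c.png

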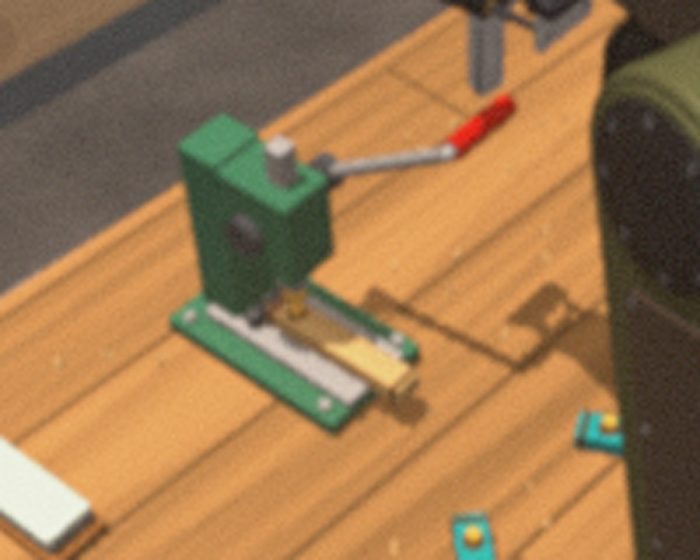

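The side crop shows the blank straight on the bed under the ram, with the stud at about (295,300) and the nose above it. The fingertips hang over the red grip. Next I push the lever down.

Request:
step_arm:
  series: [0,0,-18,0,1,0,0,-5,0,1,-1,0,-3,0,1,-9,-0.7,-14,0,1,-8,-0.6,-16,0,1,-6.3,-0.5,-17,0,1,-4.6,-0.3,-17.4,0,1,0,0,0,0,1]

```text
clock: 12.48
eef_pos: [524.3, -106.9, 245.0]
eef_rot: [-3.141, -0.0, 1.645]
wrist_force: [-3.3, 0.6, 3.9]
finger_gap: 0.2
finger_force: 2.1
```

Request:
step_arm:
  series: [-1.2,-0.1,-8.9,0,1,-1,-0.1,-8.9,0,1,-0.6,0,-9,0,1,0,0,0,0,1]

```text
clock: 12.98
eef_pos: [521.8, -107.3, 217.8]
eef_rot: [-3.141, 0.0, 1.644]
wrist_force: [-3.2, -0.3, 4.1]
finger_gap: 0.9
finger_force: 2.4
```

Request:
step_arm:
  series: [-0.3,0,-6,0,1,-0.1,0,-6,0,1,0,0,-6,0,1,0,0,0,0,1]

```text
clock: 13.48
eef_pos: [521.5, -107.3, 200.0]
eef_rot: [-3.141, 0.0, 1.644]
wrist_force: [-3.8, -0.2, 5.6]
finger_gap: 0.4
finger_force: 2.8
```

Request:
step_arm:
  series: [0.1,0,-4,0,1,0.2,0,-4,0,1,0,0,0,0,1]

```text
clock: 13.85
eef_pos: [521.8, -107.3, 192.1]
eef_rot: [-3.141, 0.0, 1.644]
wrist_force: [-5.3, 0.4, 6.6]
finger_gap: 0.4
finger_force: 3.2
```

Request:
step_arm:
  series: [0.4,0,-4,0,1,0.5,0,-4,0,1,0,0,0,0,1]

```text
clock: 14.22
eef_pos: [522.7, -107.2, 184.1]
eef_rot: [-3.141, 0.0, 1.644]
wrist_force: [-4.8, -0.1, 7.0]
finger_gap: 0.6
finger_force: 3.1
```

Request:
step_arm:
  series: [0.5,0,-3.5,0,1,0.6,0,-3.5,0,1,0.6,0,-3.5,0,1,0,0,0,0,1]

```text
clock: 14.72
eef_pos: [524.4, -107.2, 173.6]
eef_rot: [-3.141, -0.0, 1.644]
wrist_force: [-4.3, 0.7, 6.5]
finger_gap: 0.5
finger_force: 3.2
```

Request:
step_arm:
  series: [0.6,0,-2.5,0,1,0.6,0,-2.5,0,1,0,0,0,0,1]

```text
clock: 15.1
eef_pos: [525.3, -107.2, 170.0]
eef_rot: [-3.141, 0.0, 1.645]
wrist_force: [-15.5, 2.4, 23.7]
finger_gap: 0.5
finger_force: 11.7
```

Request:
step_arm:
  series: [0,0,0.3,0,1,0,0,0,0,1,0,0,0,0,1,0,0,0,0,1,0,0,0,0,1,0,0,0,0,1,0,0,0,0,1]

```text
clock: 15.98
eef_pos: [525.2, -107.3, 170.3]
eef_rot: [-3.141, 0.0, 1.644]
wrist_force: [-13.9, 0.9, 22.3]
finger_gap: 0.1
finger_force: 10.9
```

Request:
step_arm:
  series: [-0.3,0,1.5,0,1,-0.5,0,4,0,1,-1,0,6,0,1,-0.9,0,7,0,1,-0.4,0,9,0,1,-0.4,0,9,0,1,0.4,0,9,0,1,0.5,0,9,0,1,1.2,0.1,9,0,1,1.5,0.1,9,0,1,2,0.1,8.7,0,1,2.4,0.2,8.7,0,1,2.9,0.2,8.5,0,1,3.3,0.2,8.4,0,1,0,0,0,0,1]

```text
clock: 17.85
eef_pos: [536.5, -106.3, 276.2]
eef_rot: [3.141, 0.0, 1.644]
wrist_force: [-0.5, -0.5, 3.8]
finger_gap: 0.8
finger_force: 1.6
```

Request:
step_arm:
  series: [3.9,0.3,8.1,0,1,3.9,0.3,8.1,0,1,4.5,0.3,7.5,0,1,3,0.2,5,0,1,1,0.1,2,0,1,0.5,0,1,0,1,0.5,0,1,0,1,0,0,1,0,1,0,0,1,0,1,0,0,0,0,1]

```text
clock: 19.1
eef_pos: [553.5, -105.2, 310.2]
eef_rot: [-3.141, -0.0, 1.644]
wrist_force: [-0.4, -0.4, -0.5]
finger_gap: 0.1
finger_force: 0.0
```

Request:
step_arm:
  series: [0,0,5,0,1,0,0,30,0,1,0,0,30,0,1,-40,0,0,0,1,-50,-20,0,0,1,-50,-30,0,0,1,-20,-30,0,0,1,0,0,0,0,1]

```text
clock: 20.1
eef_pos: [392.6, -186.3, 376.0]
eef_rot: [3.141, 0.001, 1.641]
wrist_force: [0.3, -0.8, -0.1]
finger_gap: 0.4
finger_force: 0.0
```

Run:
```python
from m import *
p,d,i=cam("top"); q=cv2.imread("pics/top0.png")
p2,d2,i2=cam("side"); cv2.imwrite("pics/f.png",np.hstack([cv2.resize(p[90:250,200:480],(400,229)),cv2.resize(p2[120:280,180:460],(400,229))]))
cv2.imwrite("pics/f2.png",cv2.resize(p2[150:250,230:340],None,fx=6,fy=6,interpolation=cv2.INTER_CUBIC))
for n,pp,D,I in(("top",p,d,i),("side",p2,d2,i2)):
    T=topress(pts(D,I)); H,S,V=cv2.split(cv2.cvtColor(pp,cv2.COLOR_BGR2HSV))
    m=(D>0)&(H>18)&(H<32)&(S>50)&(V>60)&(abs(T[...,1])<35)&(T[...,0]>-200)&(T[...,0]<60)&(T[...,2]>44)&(T[...,2]<75)
    if m.sum()>10: r=T[m]; print(n,m.sum(),cv2.minAreaRect(r[:,:2].astype(np.float32)),r.min(0).round(),r.max(0).round())
    m=(D>0)&((H<8)|(H>172))&(S>150)&(T[...,2]>60)&(abs(T[...,0]+127)<60)&(abs(T[...,1]+120)<60); print(n,"grip",m.sum(),np.median(T[m],0).round(1) if m.any() else "")
print(manip.read_state()["clock"])
```

```text
top 186 ((-96.34053802490234, -0.2979135513305664), (86.96347045898438, 29.008272171020508), 0.32350629568099976) [-140.  -15.   45.] [-53.  14.  57.]
top grip 209 [-128.7 -118.4  281.7]
side 112 ((-91.60821533203125, 0.6958026885986328), (75.9397201538086, 30.301502227783203), 2.670933723449707) [-130.  -15.   46.] [-54.  16.  56.]
side grip 123 [-133.4 -114.7  280.5]
20.2
```

View pics/f2.png

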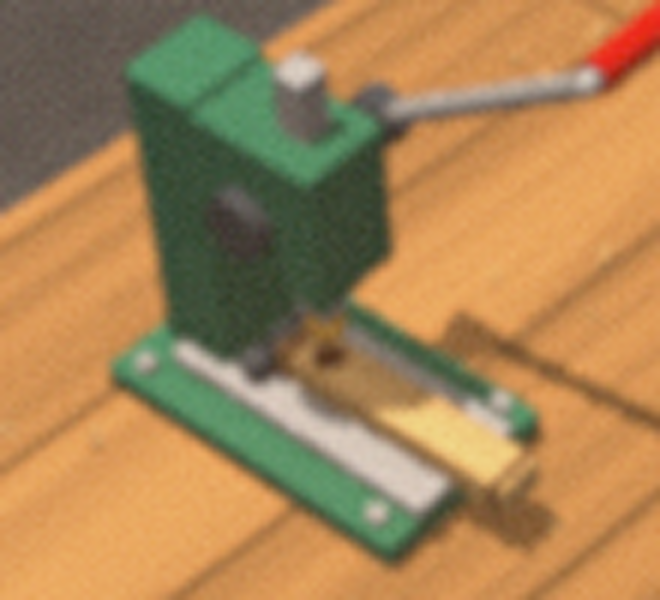

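View pics/f.png

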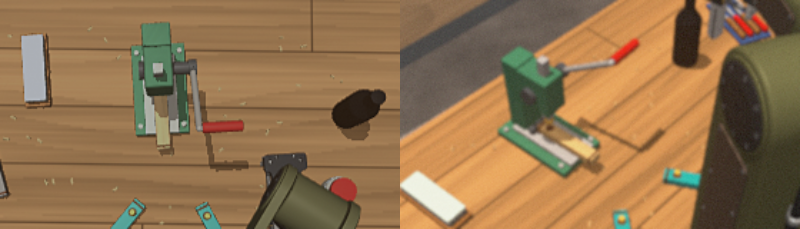

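The stud no longer stands proud (dark spot at (330,352), with the nose clear above it). The blank's rear end is at x = -140, so it lies against the stop, and it is straight. The lever is back at its rest, and the stone, bottle and jar haven't moved.

```bash
python3 -c "
from cell import manip
print(manip.sign_off())"
```

```text
the job is handed in; nothing more can be done
None
```

The job is handed in: the blank lies straight against the back stop, the stud was pressed flush and held for about 0.9 s at roughly 25 N at the grip, and the lever was eased back to rest with nothing else moved, about 20 s in all.

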